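# Load the bell feed track

### The arm

A 6-joint arm with a two-finger parallel gripper is mounted at the origin on the work surface. World frame = base frame: x ahead of the robot, y to its left, z up, the work surface at z = 0. Lengths are in m, angles in rad, forces in N, time in s.
With the tool pointing down it reaches from about 0.35 to 0.975 m from the base axis. Payload 4.9 kg.
Tool frame: the origin (TCP) lies between the finger pads; the fingertips stand 22 mm ahead of it and the grasp point (between the pads) lies 3 mm ahead of it; z points along the fingers, y is the line along which they close (so a half turn about z gives the same grasp; the last joint's range is limited). The gripper opens to 85 mm and grips with 20 to 120 N. Pads are 22 mm wide; open, the fingers measure 114 mm over their backs; the gripper's body (76 mm by 85 mm) begins 54 mm behind the grasp point. The pads swing forward as they close: fully open they stand 13 mm farther back than shut.
Start: joints at [1.034, 0.053, 1.613, -0, 1.476, -0.119], TCP at [0.254, 0.571, 0.253] pointing down, gripper open.
Joint ranges: [-3.01, 3.01], [-1.01, 2.22], [0.06, 2.58], [-1.02, 4.17], [0.09, 2.62], [-3.14, 3.14]. Speed limits (rad/s): [2.57, 2.57, 3.14, 3.14, 3.14, 3.14].

### API

Orientations are given as a unit quaternion [w, x, y, z].
In Python, from plant import state, grab_frame, get_calibration, job_done, recognise, regions_of gives the robot as it stands.
- The arm moves only by the tool apply_moves, never from a script. Its argument "targets" is a list of rows, each an object with "translation": the shift along the tool's x, y, z normalised to -1 to 1, where 1 is 100 mm, a list of three; "twist": the turn about the tool's z normalised to -1 to 1, where 1 is 0.1 rad; "hand": the opening, from 0 (shut) to 1 (fully open). A call has 1 to 8 rows; each row shifts and turns the commanded pose from where the row before left it, along the tool's axes as they then stand; what a row does not reach is not made up. A row lasts 1/10 s, in which the tool goes at most 50 mm and 8.59 degrees, less where a joint would pass 70% of its speed; a pose out of reach is approached as far as the arm can. A call with a number of a shift or a turn outside -1 to 1 is refused whole. A call with a gripper value outside its range is refused whole. The fingers move at their own pace and stop on an object; the grip force is fixed at half the most. Time passes only in rows, so rows that do not move let the fingers close. It gives the time, the measured TCP pose, the force, the opening and the grip force at its end, in the units of the state.
- state(): the state, without advancing time (a new reading comes with each control period).
- grab_frame(name): name is "side" or "top"; returns the picture (420x560x3 uint8, red, green, blue); there is no depth.
- get_calibration(name): a dict with "camera_matrix" (3x3 intrinsics, pixels), "pose" (4x4, takes a point from camera to world coordinates). Camera axes: x right, y up, looking along -z (the intrinsics and any distortion apply to the point x, -y, -z); pixel columns grow to the right and rows downward; lengths in m; the calibration is good to about 2 mm. A picture is of the moment at which its call begins. get_calibration takes no time and is no camera call.
- job_done(): hands the job in; it is judged then, once.
Trained networks look in the newest picture that a camera, given by its name, has taken for a name from the list of things; names that differ only in an ending like _2 or _b are one class to them, and where a whole thing is asked for, a point or a joint stands for the part that bears it (a point fixed in the world has none). Each returns a list of dicts, best first, with "score" (0 to 1); they miss things now and then, are a little off and sometimes report something else, mostly with a low value. They report only what shows in the picture. A call takes as long as a camera call.
- recognise(camera, query): "point" ([x, y, z] in m, in world coordinates, good to about 4 mm: the middle of the surface that is visible of it).
- regions_of(camera, query): "pixels" (420x560 bool, what is visible of it).
The state is a dict: "time": time; "joint_pos": joint angles; "joint_vel": joint speeds; "joint_efforts": joint torques, N m; "tool_pos": TCP position; "tool_rot": TCP orientation; "contact_force": force on the tool from outside, world axes, zero at the start; "ft_torque": the same for the moment, N m; "gripper_width": opening from 0.0 (shut) to 1.0 (fully open); "grasp_force": force on a finger pad.
Only numpy, scipy, OpenCV 4.12 (cv2) and the standard library are available. Lean on these libraries where they do the work, as an engineer would, in place of code of your own. Each camera call takes 0.05 s, during which the arm holds its last target. There are 200 camera calls.

### The job

Load the two brass bell blanks into the feed track: draw the red follower back by its black knob, hook it behind the yellow catch so that it stays back by itself, and stand both brass bells upright in the channel in front of it. Then unhook the follower and ease it forward by hand (never let it snap) until it holds the two bells tight against the blue end stop, and let go. The catch is only lightly built, so feel for it and do not force it, do not crush the bells, and leave the dark iron bell and everything else where it is.

Things in the scene. Friction and masses are not known exactly. Their poses are not given: they have to be found in the camera images.
- track: feed track on a fixed dark timber plinth 310 x 90 x 30 mm; origin at bench level on the channel's centre line. x runs along the channel the way the follower is pulled back, z up; the yellow catch is on the -y side. Channel 33 mm wide inside, 43 outside, floor 36 mm and wall tops 50 mm above the bench, open above
- channel_end (a point): centre of the channel's floor at the face of the blue end stop, at track x = -100 mm, 36 mm above the bench; the stop's top is 66 mm above the bench. Bells may be stood anywhere between it and the follower
- follower (a joint): slide of the red follower along the track's +x (m): 0 = fully forward; the value is the gap between end stop and follower face, at most 0.11. A spring drives it forward with 4.2 N at 0 and 0.6 N more per 10 mm; it snaps if let go. Follower 50 mm long, 29 mm wide, top 63 mm above the bench
- knob (a joint): sideways slide of the knob on the follower towards the track's -y: 0 = in line with the channel (the lane), 0.015 = fully in the catch's pocket. Light friction (0.5 N), no spring: it stays where left
- knob_grip (a point): black upright knob on the follower, 18 mm diameter, from 86 to 124 mm above the bench; this point is on its axis, 106 mm above the bench and 35 mm behind the follower's face. Below it a 10 mm pin passes through the gate
- gate: aluminium rail on the track's -y side with a yellow plate 72 to 80 mm above the bench, clamped at a different place along it each time; that place is not reported (this origin is the fixed rail's). The plate has a straight edge along the lane 7.5 mm from the channel's centre line, ending at the catch face; then an open pocket 14 mm long for the pin; then a stop bar across the lane
- gate_rail (a point): middle of the rail's top, 70 mm above the bench. Pulled back, the pin meets the stop bar with the follower at 72 to 96 mm. There push the knob 15 mm to -y into the pocket, then let it forward 4 mm: the catch face carries the spring. Unhook: back off the catch, knob to +y into the lane, forward. The plate bends if pressed with over 22 N
- brass_a_shank (a point): one of the two brass bell blanks, standing loose: a round body 28 mm diameter and 26 mm high with an upright shank on top, 12 mm diameter, up to 68 mm; about 90 g. This point is on the axis 48 mm above its underside, on the shank, where it is best held with the fingers closing across the track; z along the axis. Loaded, its underside rests on the channel floor
- brass_b_shank (a point): the other brass bell blank, the same in every way; either may go first
- brass_a: the same bell brass_a, origin at the centre of its underside
- brass_b: the same bell brass_b, origin at the centre of its underside
- iron_bell: the iron one-off: a dark bell blank of the same shape and size as the brass ones, not wanted; origin at the centre of its underside
- pot: black steel pot, 180 mm across, 110 mm high, full of dark bells; origin under its centre
- ring_tray: shallow aluminium tray of rings, 150 x 110 x 25 mm; origin under its centre
- hammer: hammer lying on the bench; origin under it
- bolt: steel bolt standing on its head, 20 mm across, 53 mm high

How it is judged:
By the outcome, as a careful person would: the job done as asked, in the order asked, and still so for the second after the job is handed in, with the robot touching nothing.
It also fails if it takes over 69 s, if anything falls off the work surface, if the arm or the gripper's body presses on something with over 40 N, if the wrist force passes 120 N, or if a joint passes its speed limit or range.

## Working session

There is one attempt and no reset: what is moved stays moved. The work goes in short steps, Python scripts to look and compute and a tool call to move; the robot and the scene stay as the last step left them, time stands still between calls to the robot, and variables do not carry over. Pictures are saved under pics/ and viewed, at most 10 in all, crops included, and the job is handed in when it is done.

Besides the shell and the picture viewer there is one more tool, called by a JSON object that holds its "fn" and its "kwargs". apply_moves: Moves the arm, as the interface text tells. Its arguments: {"type":"object","properties":{"targets":{"type":"array"}},"required":["targets"]}

```bash
mkdir -p pics
cat > h.py <<'E'
import numpy as np,cv2
from plant import *
def save(n,f):
    im=grab_frame(n); cv2.imwrite('pics/'+f,im[:,:,::-1]); return im
def ray(n,u,v):
    c=get_calibration(n);K=np.array(c['camera_matrix']);P=np.array(c['pose'])
    d=np.linalg.inv(K)@[u,v,1]; d=P[:3,:3]@[d[0],-d[1],-d[2]]
    return P[:3,3],d
def atz(n,u,v,z):
    o,d=ray(n,u,v); return o+d*(z-o[2])/d[2]
def proj(n,p):
    c=get_calibration(n);K=np.array(c['camera_matrix']);P=np.array(c['pose'])
    q=P[:3,:3].T@(np.array(p)-P[:3,3]); q=K@[q[0],-q[1],-q[2]]; return q[:2]/q[2]
E
python3 - <<'E'
from h import *
s=state();print(s)
for n in('top','side'):
    im=save(n,n+'0.png');c=get_calibration(n);print(n,c)
    for q in('brass_a','iron_bell','knob_grip','gate','track'):
        print(q,[(np.round(r['point'],3).tolist(),round(r['score'],2)) for r in recognise(n,q)[:3]])
E
```

```text
{'time': 0.0, 'joint_pos': array([ 1.03398008e+00,  5.33463032e-02,  1.61427941e+00, -2.36278436e-05,
        1.47598652e+00, -1.19026352e-01]), 'joint_vel': array([ 0.00054166,  0.00103556,  0.0007321 , -0.00142889,  0.00040555,
       -0.00024133]), 'joint_efforts': array([ 1.66406617e-04, -3.93711913e+01, -3.70162332e+01, -1.29897562e-04,
        7.08896274e-03,  1.45495818e-06]), 'tool_pos': array([0.25331531, 0.57074053, 0.25207823]), 'tool_rot': array([-3.14095202e-04,  2.07377788e-01,  9.78260412e-01, -9.59767933e-04]), 'contact_force': array([-0.43139538, -0.39109834, -0.81958726]), 'ft_torque': array([-0.00174561, -0.03236391, -0.06914575]), 'grasp_force': 0.0, 'gripper_width': 1.0022476434404004}
top {'camera_matrix': array([[451.98709227,   0.        , 273.11449675],
       [  0.        , 451.98709227, 207.28110273],
       [  0.        ,   0.        ,   1.        ]]), 'pose': array([[ 0.02665974,  0.99783892, -0.06005627,  0.42042775],
       [-0.99963359,  0.0268928 ,  0.00307566,  0.00866321],
       [ 0.0046841 ,  0.05995226,  0.99819026,  1.47634598],
       [ 0.     
[... 176 characters left out ...]
gate [([0.646, -0.012, 0.078], 0.55)]
track [([0.399, 0.25, 0.023], 0.49)]
side {'camera_matrix': array([[414.5759397,   0.       , 281.4042397],
       [  0.       , 414.5759397, 206.8227014],
       [  0.       ,   0.       ,   1.       ]]), 'pose': array([[ 0.67147858,  0.38146965, -0.63529317, -0.1875976 ],
       [-0.74097974,  0.35501347, -0.57001268, -0.64602408],
       [ 0.0080951 ,  0.85349068,  0.52104522,  0.67441036],
       [ 0.        ,  0.        ,  0.        ,  1.        ]])}
brass_a [([0.436, -0.139, 0.027], 0.49), ([0.424, -0.019, 0.028], 0.47)]
iron_bell [([0.447, 0.079, 0.027], 0.49)]
knob_grip []
gate [([0.65, -0.02, 0.075], 0.55)]
track [([0.599, -0.041, 0.036], 0.95)]
```

View pics/top0.png

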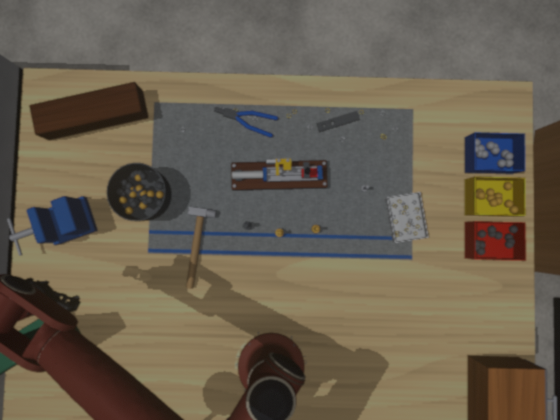

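View pics/side0.png

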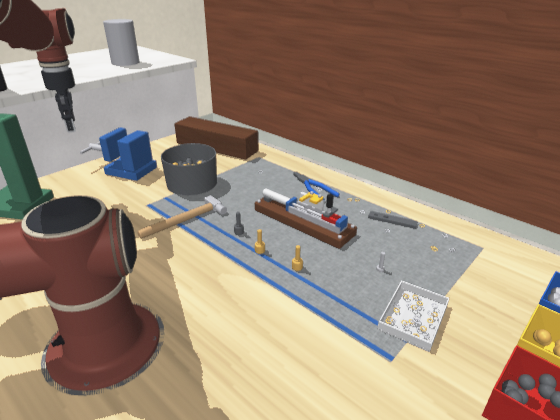

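Run:
```python
from h import *
a=cv2.imread('pics/top0.png')[140:250,215:345];b=cv2.imread('pics/side0.png')[170:290,225:375]
cv2.imwrite('pics/c1.png',np.vstack([cv2.resize(a,(780,0) if 0 else (700,592)) ]))
cv2.imwrite('pics/c2.png',cv2.resize(b,(750,600),interpolation=cv2.INTER_CUBIC))
```

```text
(no output)
```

View pics/c1.png

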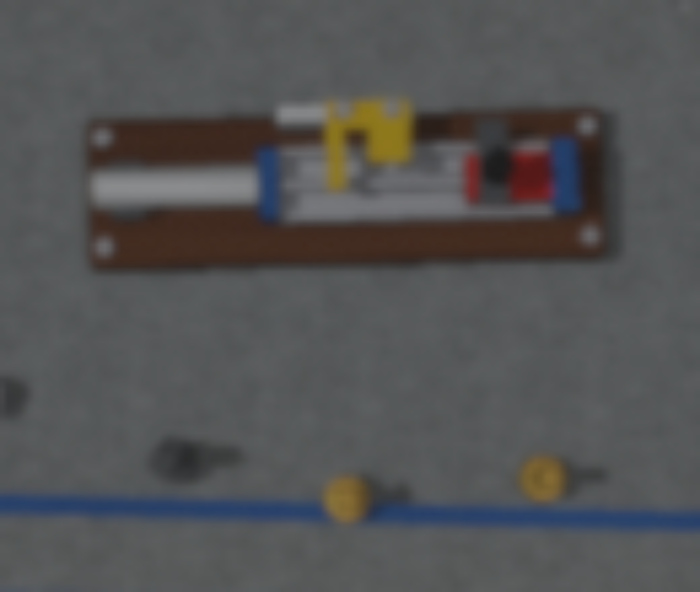

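View pics/c2.png

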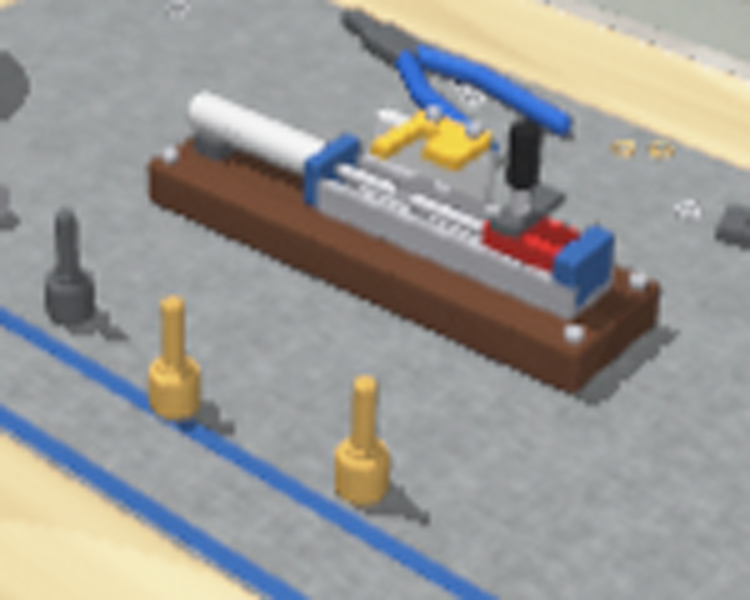

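Run:
```python
from h import *
f=lambda u,v,z:atz('top',215+u/5.385,140+v/5.38,z)
g=lambda u,v,z:atz('side',225+u/5,170+v/5,z)
p=lambda n,x:print(n,np.round(x,4))
for q in[(102,137),(588,125),(590,235),(103,246)]:p('screw',f(*q,.031))
for q in[(90,120),(600,108),(605,255),(93,268)]:p('plinth',f(*q,.03))
p('stopface',f(553,182,.066)); p('stop out',f(580,182,.066));p('followerback',f(466,180,.063))
p('knob',f(497,165,.124));p('knob side',g(526,124,.124));p('knob side base',g(521,186,.086))
p('bar near end',f(338,190,.08));p('bar L',f(327,150,.08));p('bar R',f(348,175,.08));p('plate L',f(367,145,.08));p('plate R',f(412,145,.08));p('plate edge',f(390,164,.08))
for n,a,b,c in(('b1',(347,500),(173,300),(174,418)),('b2',(543,478),(365,380),(361,505)),('iron',(178,460),(67,212),(70,322))):
    p(n,f(*a,.026));p(n+' side top',g(*b,.068));p(n+' side bottom-front',g(*c,0))
for n in('top','side'):
  for q in('brass_a','brass_a_shank','iron_bell','knob','follower'):
    for r in regions_of(n,q):
        if r['score']>.2:
            v,u=np.nonzero(r['pixels']);print(n,q,round(r['score'],2),u.mean().round(1),v.mean().round(1),u.min(),u.max(),v.min(),v.max())
```

```text
screw [0.6388 0.1339 0.031 ]
screw [ 0.654  -0.1566  0.031 ]
screw [ 0.5878 -0.1591  0.031 ]
screw [0.5733 0.1312 0.031 ]
plinth [0.649  0.1415 0.03  ]
plinth [ 0.6647 -0.1637  0.03  ]
plinth [ 0.5762 -0.1684  0.03  ]
plinth [0.5601 0.1368 0.03  ]
stopface [ 0.6143 -0.1329  0.066 ]
stop out [ 0.6147 -0.1486  0.066 ]
followerback [ 0.6145 -0.0823  0.063 ]
knob [ 0.615  -0.0955  0.124 ]
knob side [ 0.6184 -0.0981  0.124 ]
knob side base [ 0.6171 -0.099   0.086 ]
bar near end [ 0.6043 -0.0074  0.08  ]
bar L [ 6.274e-01 -5.000e-04  8.000e-02]
bar R [ 0.6132 -0.013   0.08  ]
plate L [ 0.631  -0.0235  0.08  ]
plate R [ 0.6317 -0.0495  0.08  ]
plate edge [ 0.6203 -0.0371  0.08  ]
b1 [ 0.4259 -0.0183  0.026 ]
b1 side top [ 0.4289 -0.0184  0.068 ]
b1 side bottom-front [ 0.4208 -0.0253  0.    ]
b2 [ 0.4421 -0.1346  0.026 ]
b2 side top [ 0.4438 -0.135   0.068 ]
b2 side bottom-front [ 0.4341 -0.1431  0.    ]
iron [0.447  0.0829 0.026 ]
iron side top [0.4497 0.084  0.068 ]
iron side bottom-front [0.4432 0.0791 0.    ]
top brass_a_shank 0.47 279.0 232.5 276 282 229 236
top iron_bell 0.75 406.4 217.1 386 426 193 242
top iron_bell 0.47 247.5 225.1 244 251 221 229
top follower 0.67 302.2 171.8 267 317 162 178
side brass_a 0.74 297.1 260.1 292 302 246 270
side brass_a 0.65 259.4 242.8 255 264 229 253
side brass_a 0.42 381.0 262.0 377 384 252 270
side brass_a 0.25 183.8 216.4 138 225 196 237
side brass_a_shank 0.44 259.3 243.1 254 264 229 253
side brass_a_shank 0.4 324.9 210.2 293 339 194 223
side brass_a_shank 0.3 312.3 199.1 301 323 192 207
side iron_bell 0.74 238.4 224.4 234 243 212 233
side follower 0.82 323.9 210.8 294 339 195 222
side follower 0.53 308.1 215.2 255 356 189 246
```

```bash
cat >> h.py <<'E'
import json,sys
TX=np.array([-.051,.9987]);TY=np.array([-.9987,-.051]);OR=np.array([.6145,-.0327])
def T(x,y,z): return np.array([*(OR+TX*x+TY*y),z])
def tr(p): d=np.array(p[:2])-OR; return np.round([d@TX*1e3,d@TY*1e3,p[2]*1e3],1)
def yaw():
    w,x,y,z=state()['tool_rot']; return np.arctan2(1-2*(x*x+z*z),2*(x*y-w*z))
def rows(pos,target,yaw0,yaw1,n,h):
    st=(np.array(target)-pos)/n; tw=-(yaw1-yaw0)/n; o=[]
    for k in range(n):
        a=yaw0-tw*k; ty=np.array([np.cos(a),np.sin(a)]); tx=np.array([-ty[1],ty[0]])  # y x z(down)
        o.append(dict(translation=[round(float(v)*10,3) for v in(st[:2]@tx,st[:2]@ty,-st[2])],twist=round(tw*10,2),hand=h))
    print(json.dumps(o))
YT=np.arctan2(.051,.9987)
E
python3 - <<'E'
from h import *
s=state();print(s['time'],s['tool_pos'],yaw(),YT)
rows(s['tool_pos'],[.617,-.0975,.2],yaw(),YT,16,1)
E
```

```text
1.1 [0.25357009 0.57123808 0.25333402] 1.153015347110014 0.051022065732784345
[{"translation": [-0.377, -0.29, 0.033], "twist": 0.69, "hand": 1}, {"translation": [-0.396, -0.263, 0.033], "twist": 0.69, "hand": 1}, {"translation": [-0.413, -0.235, 0.033], "twist": 0.69, "hand": 1}, {"translation": [-0.429, -0.206, 0.033], "twist": 0.69, "hand": 1}, {"translation": [-0.442, -0.176, 0.033], "twist": 0.69, "hand": 1}, {"translation": [-0.453, -0.145, 0.033], "twist": 0.69, "hand": 1}, {"translation": [-0.462, -0.114, 0.033], "twist": 0.69, "hand": 1}, {"translation": [-0.469, -0.082, 0.033], "twist": 0.69, "hand": 1}, {"translation": [-0.473, -0.049, 0.033], "twist": 0.69, "hand": 1}, {"translation": [-0.475, -0.017, 0.033], "twist": 0.69, "hand": 1}, {"translation": [-0.475, 0.016, 0.033], "twist": 0.69, "hand": 1}, {"translation": [-0.473, 0.049, 0.033], "twist": 0.69, "hand": 1}, {"translation": [-0.469, 0.081, 0.033], "twist": 0.69, "hand": 1}, {"translation": [-0.462, 0.113, 0.033], "twist": 0.69, "hand": 1}, {"translation": [-0.453, 0.145, 0.033], "twist": 0.69, "hand": 1}, {"translation": [-0.442, 0.176, 0.033], "twist": 0.69, "hand": 1}]
```

{"fn": "apply_moves", "kwargs": {"targets": [{"translation": [-0.38, -0.29, 0.03], "twist": 0.69, "hand": 1}, {"translation": [-0.4, -0.26, 0.03], "twist": 0.69, "hand": 1}, {"translation": [-0.41, -0.235, 0.03], "twist": 0.69, "hand": 1}, {"translation": [-0.43, -0.206, 0.03], "twist": 0.69, "hand": 1}, {"translation": [-0.44, -0.176, 0.03], "twist": 0.69, "hand": 1}, {"translation": [-0.453, -0.145, 0.03], "twist": 0.69, "hand": 1}, {"translation": [-0.462, -0.114, 0.03], "twist": 0.69, "hand": 1}, {"translation": [-0.469, -0.082, 0.03], "twist": 0.69, "hand": 1}]}}

```text
time: 1.9
tool_pos: [0.4363, 0.2353, 0.2295]
tool_rot: [0.0, 0.467, 0.884, 0.0]
contact_force: [0.5, 1.0, -0.9]
gripper_width: 1.001
grasp_force: 0.0
```

{"fn": "apply_moves", "kwargs": {"targets": [{"translation": [-0.473, -0.049, 0.03], "twist": 0.69, "hand": 0.8}, {"translation": [-0.475, -0.017, 0.03], "twist": 0.69, "hand": 0.8}, {"translation": [-0.475, 0.016, 0.03], "twist": 0.69, "hand": 0.8}, {"translation": [-0.473, 0.049, 0.03], "twist": 0.69, "hand": 0.6}, {"translation": [-0.469, 0.081, 0.03], "twist": 0.69, "hand": 0.6}, {"translation": [-0.462, 0.113, 0.03], "twist": 0.69, "hand": 0.6}, {"translation": [-0.453, 0.145, 0.03], "twist": 0.69, "hand": 0.6}, {"translation": [-0.442, 0.176, 0.03], "twist": 0.69, "hand": 0.6}]}}

```text
time: 2.7
tool_pos: [0.6177, -0.0994, 0.2053]
tool_rot: [0.0, 0.691, 0.723, 0.0]
contact_force: [0.2, 0.7, 1.2]
gripper_width: 0.6
grasp_force: 0.0
```

```bash
cat > s.py <<'E'
from h import *
s=state();print(round(s['time'],2),s['tool_pos'].round(4),'track',tr(s['tool_pos']),'yaw',yaw().round(4),'F',s['contact_force'].round(1),s['gripper_width'].round(3),s['grasp_force'])
E
python3 - <<'E'
exec(open('s.py').read())
im=save('top','t1.png');save('side','s1.png')
rows(s['tool_pos'],[.617,-.0975,.109],yaw(),YT,4,.6)
a=cv2.imread('pics/s1.png')[120:270,235:395];cv2.imwrite('pics/c3.png',cv2.resize(a,(640,600),interpolation=cv2.INTER_CUBIC))
E
```

```text
Traceback (most recent call last):
AttributeError: 'float' object has no attribute 'round'
```

```bash
sed -i "s/s\['gripper_width'\].round(3)/round(float(s['gripper_width']),3)/;s/yaw().round(4)/round(float(yaw()),4)/" s.py
python3 - <<'E'
exec(open('s.py').read())
rows(s['tool_pos'],[.6175,-.0975,.109],yaw(),YT,4,.6)
E
```

```text
2.7 [ 0.6177 -0.0994  0.2053] track [-6.680e+01  2.000e-01  2.053e+02] yaw 0.0458 F [0.2 0.7 1.2] 0.6 0.0
[{"translation": [0.005, -0.0, 0.241], "twist": -0.01, "hand": 0.6}, {"translation": [0.005, -0.0, 0.241], "twist": -0.01, "hand": 0.6}, {"translation": [0.005, -0.0, 0.241], "twist": -0.01, "hand": 0.6}, {"translation": [0.005, -0.0, 0.241], "twist": -0.01, "hand": 0.6}]
```

{"fn": "apply_moves", "kwargs": {"targets": [{"translation": [0.005, 0, 0.24], "twist": -0.01, "hand": 0.6}, {"translation": [0.005, 0, 0.24], "twist": -0.01, "hand": 0.6}, {"translation": [0.005, 0, 0.24], "twist": -0.01, "hand": 0.6}, {"translation": [0.005, 0, 0.24], "twist": -0.01, "hand": 0.6}, {"translation": [0, 0, 0], "twist": 0, "hand": 0.4}, {"translation": [0, 0, 0], "twist": 0, "hand": 0.0}, {"translation": [0, 0, 0], "twist": 0, "hand": 0.0}, {"translation": [0, 0, 0], "twist": 0, "hand": 0.0}]}}

```text
time: 3.5
tool_pos: [0.6183, -0.0954, 0.1103]
tool_rot: [0.002, 0.688, 0.726, 0.001]
contact_force: [6.4, -0.7, -7.7]
gripper_width: 0.194
grasp_force: 58.8
```

```bash
python3 s.py; python3 -c "
from h import *
save('side','s2.png');a=cv2.imread('pics/s2.png')[120:270,235:395];cv2.imwrite('pics/c3.png',cv2.resize(a,(640,600),interpolation=cv2.INTER_CUBIC))"
```

```text
3.5 [ 0.6183 -0.0954  0.1103] track [-62.9  -0.6 110.3] yaw 0.0531 F [ 6.4 -0.7 -7.7] 0.194 58.80439281463623
```

View pics/c3.png

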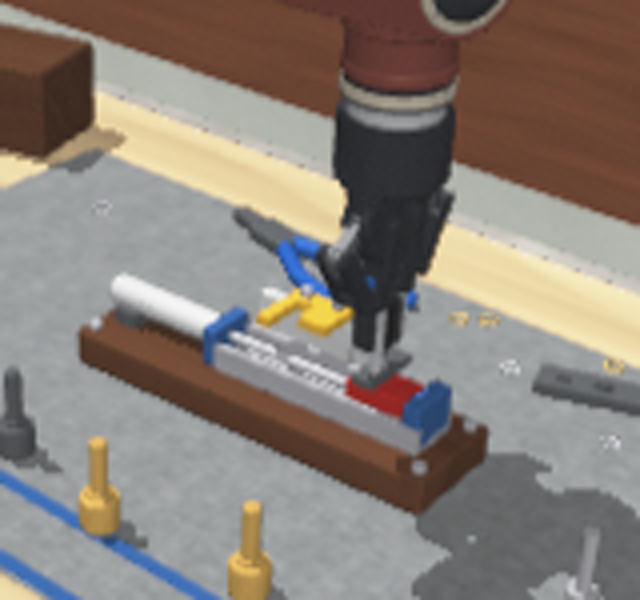

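{"fn": "apply_moves", "kwargs": {"targets": [{"translation": [0.05, 0.005, 0], "twist": 0, "hand": 0}, {"translation": [0.1, 0, 0], "twist": 0, "hand": 0}, {"translation": [0.1, 0, 0], "twist": 0, "hand": 0}, {"translation": [0.1, 0, 0], "twist": 0, "hand": 0}, {"translation": [0.1, 0, 0], "twist": 0, "hand": 0}, {"translation": [0.1, 0, 0], "twist": 0, "hand": 0}, {"translation": [0.05, 0, 0], "twist": 0, "hand": 0}, {"translation": [0.0, 0, 0], "twist": 0, "hand": 0}]}}

```text
time: 4.35
tool_pos: [0.6154, -0.0371, 0.1103]
tool_rot: [0.003, 0.688, 0.726, -0.0]
contact_force: [4.4, -7.6, -8.2]
gripper_width: 0.192
grasp_force: 58.8
```

```bash
python3 s.py
```

```text
4.35 [ 0.6154 -0.0371  0.1103] track [ -4.4  -0.7 110.3] yaw 0.0536 F [ 4.4 -7.6 -8.2] 0.192 58.79703998565674
```

{"fn": "apply_moves", "kwargs": {"targets": [{"translation": [0.04, 0, 0], "twist": 0, "hand": 0}, {"translation": [0.04, 0, 0], "twist": 0, "hand": 0}, {"translation": [0.04, 0, 0], "twist": 0, "hand": 0}, {"translation": [0.02, 0, 0], "twist": 0, "hand": 0}, {"translation": [0.02, 0, 0], "twist": 0, "hand": 0}, {"translation": [0, 0, 0], "twist": 0, "hand": 0}]}}

```text
time: 4.95
tool_pos: [0.6147, -0.0219, 0.1103]
tool_rot: [0.003, 0.688, 0.726, -0.001]
contact_force: [5.5, -8.6, -9.1]
gripper_width: 0.195
grasp_force: 58.8
```

{"fn": "apply_moves", "kwargs": {"targets": [{"translation": [0.01, 0, 0], "twist": 0, "hand": 0}, {"translation": [0.01, 0, 0], "twist": 0, "hand": 0}, {"translation": [0.01, 0, 0], "twist": 0, "hand": 0}, {"translation": [0, 0, 0], "twist": 0, "hand": 0}]}}

```text
time: 5.35
tool_pos: [0.6146, -0.0191, 0.1104]
tool_rot: [0.003, 0.688, 0.726, -0.001]
contact_force: [4.7, -8.7, -8.0]
gripper_width: 0.193
grasp_force: 58.8
```

{"fn": "apply_moves", "kwargs": {"targets": [{"translation": [0.01, 0, 0], "twist": 0, "hand": 0}, {"translation": [0.01, 0, 0], "twist": 0, "hand": 0}, {"translation": [0, 0, 0], "twist": 0, "hand": 0}]}}

```text
time: 5.65
tool_pos: [0.6144, -0.0171, 0.1103]
tool_rot: [0.003, 0.688, 0.726, -0.001]
contact_force: [4.9, -8.5, -8.1]
gripper_width: 0.192
grasp_force: 58.8
```

{"fn": "apply_moves", "kwargs": {"targets": [{"translation": [0.01, 0, 0], "twist": 0, "hand": 0}, {"translation": [0.01, 0, 0], "twist": 0, "hand": 0}, {"translation": [0, 0, 0], "twist": 0, "hand": 0}]}}

```text
time: 5.95
tool_pos: [0.6143, -0.0152, 0.1103]
tool_rot: [0.003, 0.688, 0.726, -0.001]
contact_force: [5.4, -8.1, -8.6]
gripper_width: 0.193
grasp_force: 58.8
```

{"fn": "apply_moves", "kwargs": {"targets": [{"translation": [0.01, 0, 0], "twist": 0, "hand": 0}, {"translation": [0.01, 0, 0], "twist": 0, "hand": 0}, {"translation": [0, 0, 0], "twist": 0, "hand": 0}]}}

```text
time: 6.25
tool_pos: [0.6143, -0.0137, 0.1104]
tool_rot: [0.004, 0.688, 0.726, -0.001]
contact_force: [5.2, -10.6, -8.2]
gripper_width: 0.192
grasp_force: 58.8
```

{"fn": "apply_moves", "kwargs": {"targets": [{"translation": [0.01, 0, 0], "twist": 0, "hand": 0}, {"translation": [0, 0, 0], "twist": 0, "hand": 0}]}}

```text
time: 6.45
tool_pos: [0.6143, -0.0136, 0.1103]
tool_rot: [0.004, 0.688, 0.725, -0.002]
contact_force: [5.1, -13.2, -9.1]
gripper_width: 0.189
grasp_force: 58.8
```

{"fn": "apply_moves", "kwargs": {"targets": [{"translation": [-0.03, 0, 0], "twist": 0, "hand": 0}, {"translation": [0, 0.02, 0], "twist": 0, "hand": 0}, {"translation": [0, 0.02, 0], "twist": 0, "hand": 0}, {"translation": [0, 0.02, 0], "twist": 0, "hand": 0}, {"translation": [0, 0, 0], "twist": 0, "hand": 0}]}}

```text
time: 6.95
tool_pos: [0.6195, -0.015, 0.1103]
tool_rot: [0.002, 0.688, 0.725, -0.002]
contact_force: [1.8, -9.4, -6.2]
gripper_width: 0.189
grasp_force: 59.2
```

{"fn": "apply_moves", "kwargs": {"targets": [{"translation": [0, 0.02, 0], "twist": 0, "hand": 0}, {"translation": [0, 0.02, 0], "twist": 0, "hand": 0}, {"translation": [0, 0.02, 0], "twist": 0, "hand": 0}, {"translation": [0, 0.02, 0], "twist": 0, "hand": 0}, {"translation": [0, 0, 0], "twist": 0, "hand": 0}]}}

```text
time: 7.45
tool_pos: [0.6274, -0.0147, 0.1103]
tool_rot: [0.002, 0.688, 0.725, -0.002]
contact_force: [0.7, -8.2, -6.2]
gripper_width: 0.196
grasp_force: 59.2
```

{"fn": "apply_moves", "kwargs": {"targets": [{"translation": [0, 0.01, 0], "twist": 0, "hand": 0}, {"translation": [0, 0.01, 0], "twist": 0, "hand": 0}, {"translation": [0, 0.005, 0], "twist": 0, "hand": 0}, {"translation": [0, 0, 0], "twist": 0, "hand": 0}]}}

```text
time: 7.85
tool_pos: [0.6297, -0.0145, 0.1103]
tool_rot: [0.002, 0.688, 0.726, -0.002]
contact_force: [-0.1, -8.8, -5.2]
gripper_width: 0.195
grasp_force: 59.2
```

{"fn": "apply_moves", "kwargs": {"targets": [{"translation": [-0.01, 0, 0], "twist": 0, "hand": 0}, {"translation": [-0.01, 0, 0], "twist": 0, "hand": 0}, {"translation": [-0.01, 0, 0], "twist": 0, "hand": 0}, {"translation": [-0.005, 0, 0], "twist": 0, "hand": 0}, {"translation": [0, 0, 0], "twist": 0, "hand": 0}]}}

```text
time: 8.35
tool_pos: [0.6298, -0.0172, 0.1103]
tool_rot: [0.002, 0.688, 0.726, -0.001]
contact_force: [-1.1, -6.2, -5.1]
gripper_width: 0.192
grasp_force: 59.3
```

Catch is starting to carry (force falling, motion stopped short). Ease a little more.

{"fn": "apply_moves", "kwargs": {"targets": [{"translation": [-0.01, 0, 0], "twist": 0, "hand": 0}, {"translation": [-0.01, 0, 0], "twist": 0, "hand": 0}, {"translation": [0, 0, 0], "twist": 0, "hand": 0}]}}

```text
time: 8.65
tool_pos: [0.6299, -0.0174, 0.1103]
tool_rot: [0.0, 0.688, 0.726, -0.0]
contact_force: [-2.1, -2.0, -0.5]
gripper_width: 0.192
grasp_force: 59.5
```

{"fn": "apply_moves", "kwargs": {"targets": [{"translation": [-0.004, 0, 0], "twist": 0, "hand": 0.25}, {"translation": [0, 0, 0], "twist": 0, "hand": 0.4}, {"translation": [0, 0, 0], "twist": 0, "hand": 0.5}, {"translation": [0, 0, 0], "twist": 0, "hand": 0.5}, {"translation": [0, 0, -0.2], "twist": 0, "hand": 0.5}, {"translation": [0, 0, -0.4], "twist": 0, "hand": 0.5}, {"translation": [0, 0, -0.4], "twist": 0, "hand": 0.5}]}}

```text
time: 9.35
tool_pos: [0.6291, -0.0173, 0.2094]
tool_rot: [-0.001, 0.688, 0.726, -0.001]
contact_force: [1.2, 0.8, -0.0]
gripper_width: 0.5
grasp_force: 0.0
```

Run:
```python
exec(open('s.py').read())
save('top','t3.png');save('side','s3.png')
b=cv2.imread('pics/s3.png')[165:285,225:345];a=cv2.imread('pics/top0.png')[150:210,220:340]
t=cv2.imread('pics/t3.png')[150:250,220:340]
cv2.imwrite('pics/c4.png',np.hstack([cv2.resize(b,(400,400),interpolation=2),cv2.resize(t,(400,400),interpolation=2)]))
for p in([.4275,-.0185],[.443,-.1345]): print(tr([*p,0]))
# shank at grasp: TCP z=.051 ; approach b1 from here
rows(s['tool_pos'],[.428,-.0185,.15],yaw(),YT,5,.5)
```

```text
9.35 [ 0.6291 -0.0173  0.2094] track [ 14.6 -15.4 209.4] yaw 0.0531 F [ 1.2  0.8 -0. ] 0.5 0.0
[ 23.7 186.    0. ]
[-92.9 176.5   0. ]
[{"translation": [0.019, -0.402, 0.119], "twist": 0.0, "hand": 0.5}, {"translation": [0.019, -0.402, 0.119], "twist": 0.0, "hand": 0.5}, {"translation": [0.019, -0.402, 0.119], "twist": 0.0, "hand": 0.5}, {"translation": [0.018, -0.402, 0.119], "twist": 0.0, "hand": 0.5}, {"translation": [0.018, -0.402, 0.119], "twist": 0.0, "hand": 0.5}]
```

View pics/c4.png

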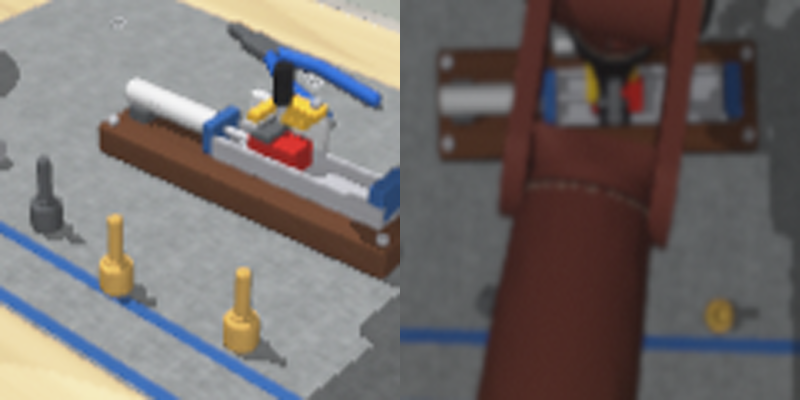

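{"fn": "apply_moves", "kwargs": {"targets": [{"translation": [0.02, -0.4, 0.12], "twist": 0, "hand": 0.5}, {"translation": [0.02, -0.4, 0.12], "twist": 0, "hand": 0.5}, {"translation": [0.02, -0.4, 0.12], "twist": 0, "hand": 0.5}, {"translation": [0.02, -0.4, 0.12], "twist": 0, "hand": 0.5}, {"translation": [0.015, -0.4, 0.12], "twist": 0, "hand": 0.5}, {"translation": [0, 0, 0], "twist": 0, "hand": 0.5}]}}

```text
time: 10.05
tool_pos: [0.4228, -0.0175, 0.1437]
tool_rot: [-0.004, 0.688, 0.725, -0.003]
contact_force: [0.9, -0.6, -0.7]
gripper_width: 0.501
grasp_force: 0.0
```

Run:
```python
exec(open('s.py').read())
save('side','s4.png')
b=cv2.imread('pics/s4.png')[150:290,200:350]
cv2.imwrite('pics/c5.png',cv2.resize(b,(600,560),interpolation=2))
for q in ([.4275,-.0185,.068],s['tool_pos']-[0,0,.022]): print(proj('side',q).round(1))
rows(s['tool_pos'],[.4275,-.0185,.054],yaw(),YT,3,.5)
```

```text
10.05 [ 0.4228 -0.0175  0.1437] track [ 25.  190.6 143.7] yaw 0.0526 F [ 0.9 -0.6 -0.7] 0.501 0.0
[259.3 230.2]
[257.2 213.1]
[{"translation": [-0.004, 0.015, 0.299], "twist": 0.01, "hand": 0.5}, {"translation": [-0.004, 0.015, 0.299], "twist": 0.01, "hand": 0.5}, {"translation": [-0.004, 0.015, 0.299], "twist": 0.01, "hand": 0.5}]
```

View pics/c5.png

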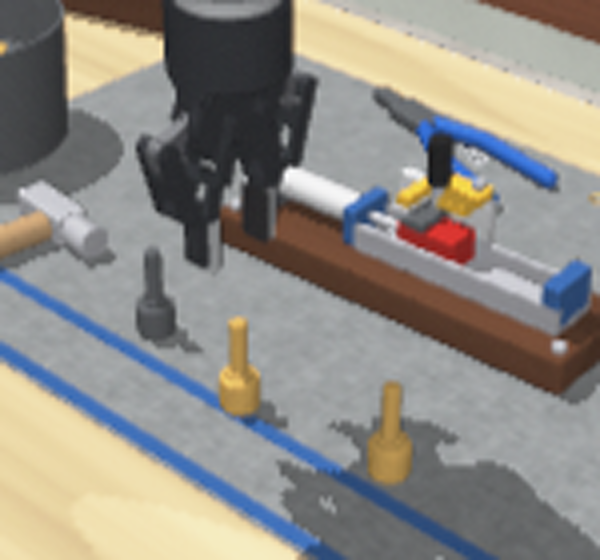

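{"fn": "apply_moves", "kwargs": {"targets": [{"translation": [-0.005, 0.01, 0.3], "twist": 0, "hand": 0.5}, {"translation": [-0.003, 0.01, 0.3], "twist": 0, "hand": 0.5}, {"translation": [-0.002, 0.01, 0.3], "twist": 0, "hand": 0.5}, {"translation": [0, 0, 0], "twist": 0, "hand": 0.3}, {"translation": [0, 0, 0], "twist": 0, "hand": 0.0}, {"translation": [0, 0, 0], "twist": 0, "hand": 0.0}, {"translation": [0, 0, 0], "twist": 0, "hand": 0.0}, {"translation": [0, 0, 0], "twist": 0, "hand": 0.0}]}}

```text
time: 10.9
tool_pos: [0.4336, -0.0197, 0.0607]
tool_rot: [0.001, 0.688, 0.726, 0.001]
contact_force: [-0.4, -0.1, -0.9]
gripper_width: 0.112
grasp_force: 58.4
```

{"fn": "apply_moves", "kwargs": {"targets": [{"translation": [0, 0, -0.2], "twist": 0, "hand": 0}, {"translation": [0, 0, -0.4], "twist": 0, "hand": 0}, {"translation": [0, 0, -0.3], "twist": 0, "hand": 0}, {"translation": [0, 0, 0], "twist": 0, "hand": 0}]}}

```text
time: 11.3
tool_pos: [0.436, -0.0202, 0.1554]
tool_rot: [0.005, 0.688, 0.726, 0.003]
contact_force: [1.2, 0.2, 0.3]
gripper_width: 0.12
grasp_force: 58.6
```

Run:
```python
exec(open('s.py').read())
save('side','s5.png')
b=cv2.imread('pics/s5.png')[140:280,200:350]
cv2.imwrite('pics/c6.png',cv2.resize(b,(600,560),interpolation=2))
t=T(-.082,-.0006,.15);print(t)
rows(s['tool_pos'],t,yaw(),YT,6,0)
```

```text
11.3 [ 0.436  -0.0202  0.1554] track [ 21.5 177.6 155.4] yaw 0.0531 F [1.2 0.2 0.3] 0.12 58.590057492256165
[ 0.61928122 -0.1145628   0.15      ]
[{"translation": [-0.173, 0.297, 0.009], "twist": 0.0, "hand": 0}, {"translation": [-0.173, 0.297, 0.009], "twist": 0.0, "hand": 0}, {"translation": [-0.173, 0.297, 0.009], "twist": 0.0, "hand": 0}, {"translation": [-0.173, 0.297, 0.009], "twist": 0.0, "hand": 0}, {"translation": [-0.173, 0.297, 0.009], "twist": 0.0, "hand": 0}, {"translation": [-0.173, 0.297, 0.009], "twist": 0.0, "hand": 0}]
```

View pics/c6.png

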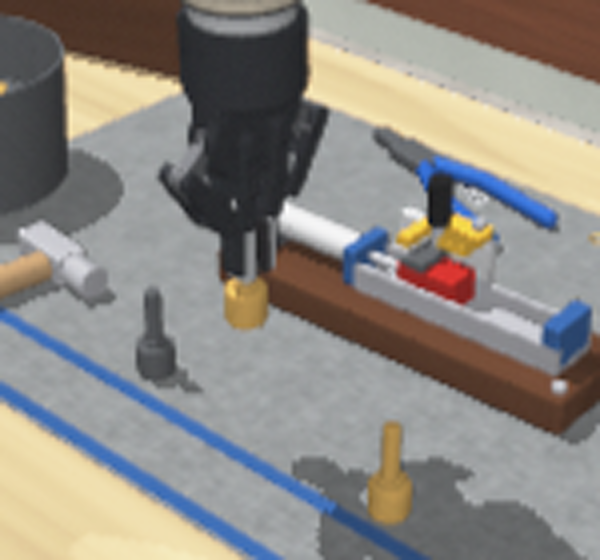

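Run:
```python
exec(open('s.py').read())
for z in(.09,.095,.1,.105,.11): print(z,proj('side',[.4278,-.0275,z]).round(1))
print(proj('side',[.436,-.0202,.1554]))
```

```text
11.35 [ 0.4345 -0.0199  0.1526] track [ 21.9 179.1 152.6] yaw 0.053 F [-1.   0.1 -0.6] 0.118 58.588446378707886
0.09 [261.7 224.4]
0.095 [261.7 222.8]
0.1 [261.6 221.1]
0.105 [261.6 219.4]
0.11 [261.6 217.8]
[261.47523389 199.89946906]
```

{"fn": "apply_moves", "kwargs": {"targets": [{"translation": [-0.17, 0.3, 0], "twist": 0, "hand": 0}, {"translation": [-0.17, 0.3, 0], "twist": 0, "hand": 0}, {"translation": [-0.17, 0.3, 0], "twist": 0, "hand": 0}, {"translation": [-0.17, 0.3, 0], "twist": 0, "hand": 0}, {"translation": [-0.17, 0.3, 0], "twist": 0, "hand": 0}, {"translation": [-0.17, 0.28, 0], "twist": 0, "hand": 0}, {"translation": [0, 0, 0], "twist": 0, "hand": 0}, {"translation": [0, 0, 0], "twist": 0, "hand": 0}]}}

```text
time: 12.15
tool_pos: [0.6148, -0.1118, 0.1472]
tool_rot: [-0.002, 0.688, 0.725, -0.001]
contact_force: [0.5, 0.5, -1.7]
gripper_width: 0.12
grasp_force: 58.8
```

Run:
```python
exec(open('s.py').read())
rows(s['tool_pos'],T(-.082,-.0006,.115),yaw(),YT,2,0)
```

```text
12.15 [ 0.6148 -0.1118  0.1472] track [-79.    3.7 147.2] yaw 0.0526 F [ 0.5  0.5 -1.7] 0.12 58.771693110466
[{"translation": [-0.015, 0.022, 0.161], "twist": 0.01, "hand": 0}, {"translation": [-0.015, 0.022, 0.161], "twist": 0.01, "hand": 0}]
```

{"fn": "apply_moves", "kwargs": {"targets": [{"translation": [-0.015, 0.02, 0.1], "twist": 0, "hand": 0}, {"translation": [-0.015, 0.02, 0.1], "twist": 0, "hand": 0}, {"translation": [0, 0, 0], "twist": 0, "hand": 0}, {"translation": [0, 0, 0], "twist": 0, "hand": 0}, {"translation": [0, 0, 0], "twist": 0, "hand": 0}, {"translation": [0, 0, 0], "twist": 0, "hand": 0}]}}

```text
time: 12.75
tool_pos: [0.6201, -0.1147, 0.1299]
tool_rot: [0.0, 0.688, 0.726, 0.0]
contact_force: [0.3, 0.3, -1.8]
gripper_width: 0.12
grasp_force: 58.8
```

```bash
python3 s.py
```

```text
12.75 [ 0.6201 -0.1147  0.1299] track [-82.2  -1.4 129.9] yaw 0.0532 F [ 0.3  0.3 -1.8] 0.12 58.77185940742493
```

{"fn": "apply_moves", "kwargs": {"targets": [{"translation": [0, -0.008, 0.1], "twist": 0, "hand": 0}, {"translation": [0, 0, 0.1], "twist": 0, "hand": 0}, {"translation": [0, 0, 0.05], "twist": 0, "hand": 0}, {"translation": [0, 0, 0.03], "twist": 0, "hand": 0}, {"translation": [0, 0, 0], "twist": 0, "hand": 0}, {"translation": [0, 0, 0], "twist": 0, "hand": 0}]}}

```text
time: 13.35
tool_pos: [0.6193, -0.1148, 0.1014]
tool_rot: [0.0, 0.688, 0.726, 0.0]
contact_force: [0.6, -0.7, -0.6]
gripper_width: 0.12
grasp_force: 58.8
```

{"fn": "apply_moves", "kwargs": {"targets": [{"translation": [0, 0, 0.02], "twist": 0, "hand": 0}, {"translation": [0, 0, 0.02], "twist": 0, "hand": 0}, {"translation": [0, 0, 0], "twist": 0, "hand": 0}]}}

```text
time: 13.65
tool_pos: [0.6189, -0.1147, 0.0971]
tool_rot: [-0.0, 0.688, 0.726, -0.0]
contact_force: [0.5, -0.9, -0.5]
gripper_width: 0.117
grasp_force: 58.8
```

{"fn": "apply_moves", "kwargs": {"targets": [{"translation": [0, 0, 0.02], "twist": 0, "hand": 0}, {"translation": [0, 0, 0.02], "twist": 0, "hand": 0}, {"translation": [0, 0, 0], "twist": 0, "hand": 0}]}}

```text
time: 13.95
tool_pos: [0.6197, -0.1149, 0.0955]
tool_rot: [0.0, 0.688, 0.726, 0.0]
contact_force: [-4.4, 1.2, 8.6]
gripper_width: 0.121
grasp_force: 60.1
```

{"fn": "apply_moves", "kwargs": {"targets": [{"translation": [0, 0, -0.02], "twist": 0, "hand": 0}, {"translation": [0, 0, 0], "twist": 0, "hand": 0.15}, {"translation": [0, 0, 0], "twist": 0, "hand": 0.25}, {"translation": [0, 0, 0], "twist": 0, "hand": 0.4}, {"translation": [0, 0, -0.1], "twist": 0, "hand": 0.45}, {"translation": [0, 0, -0.3], "twist": 0, "hand": 0.5}, {"translation": [0, 0, -0.3], "twist": 0, "hand": 0.5}]}}

```text
time: 14.65
tool_pos: [0.6185, -0.1146, 0.1657]
tool_rot: [-0.001, 0.688, 0.726, -0.0]
contact_force: [0.9, -0.2, 0.9]
gripper_width: 0.499
grasp_force: 0.0
```

Run:
```python
exec(open('s.py').read())
save('side','s6.png')
b=cv2.imread('pics/s6.png')[140:290,230:380]
cv2.imwrite('pics/c7.png',cv2.resize(b,(600,600),interpolation=2))
print(T(-.082,-.0006,0))
for z in(.036,.104): print(proj('side',T(-.082,-.0006,z)))
rows(s['tool_pos'],[.443,-.1345,.13],yaw(),YT,5,.5)
```

```text
14.65 [ 0.6185 -0.1146  0.1657] track [-82.    0.2 165.7] yaw 0.0529 F [ 0.9 -0.2  0.9] 0.499 0.0
[ 0.61928122 -0.1145628   0.        ]
[332.97662249 224.29909983]
[334.8238191  203.23272685]
[{"translation": [-0.021, -0.353, 0.071], "twist": 0.0, "hand": 0.5}, {"translation": [-0.021, -0.353, 0.071], "twist": 0.0, "hand": 0.5}, {"translation": [-0.021, -0.353, 0.071], "twist": 0.0, "hand": 0.5}, {"translation": [-0.021, -0.353, 0.071], "twist": 0.0, "hand": 0.5}, {"translation": [-0.022, -0.353, 0.071], "twist": 0.0, "hand": 0.5}]
```

View pics/c7.png

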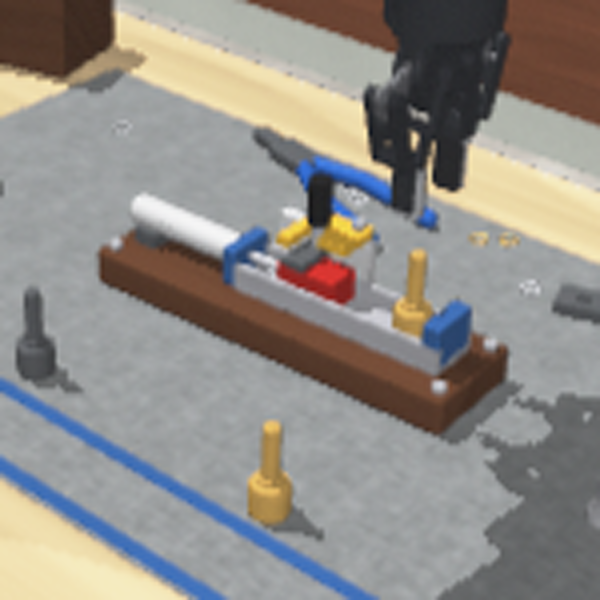

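{"fn": "apply_moves", "kwargs": {"targets": [{"translation": [-0.02, -0.35, 0.07], "twist": 0, "hand": 0.5}, {"translation": [-0.02, -0.35, 0.07], "twist": 0, "hand": 0.5}, {"translation": [-0.02, -0.35, 0.07], "twist": 0, "hand": 0.5}, {"translation": [-0.02, -0.35, 0.07], "twist": 0, "hand": 0.5}, {"translation": [-0.02, -0.35, 0.07], "twist": 0, "hand": 0.5}, {"translation": [0, 0, 0], "twist": 0, "hand": 0.5}, {"translation": [0, 0, 0], "twist": 0, "hand": 0.5}, {"translation": [0, 0, 0], "twist": 0, "hand": 0.5}]}}

```text
time: 15.5
tool_pos: [0.4462, -0.1345, 0.1317]
tool_rot: [0.001, 0.688, 0.726, 0.0]
contact_force: [0.7, -0.0, -0.3]
gripper_width: 0.5
grasp_force: 0.0
```

Run:
```python
exec(open('s.py').read())
rows(s['tool_pos'],[.443,-.1345,.059],yaw(),YT,3,.5)
```

```text
15.5 [ 0.4462 -0.1345  0.1317] track [-93.  173.3 131.7] yaw 0.0531 F [ 0.7 -0.  -0.3] 0.5 0.0
[{"translation": [0.0, -0.011, 0.242], "twist": 0.01, "hand": 0.5}, {"translation": [0.0, -0.011, 0.242], "twist": 0.01, "hand": 0.5}, {"translation": [0.0, -0.011, 0.242], "twist": 0.01, "hand": 0.5}]
```

{"fn": "apply_moves", "kwargs": {"targets": [{"translation": [0, 0, 0.24], "twist": 0, "hand": 0.5}, {"translation": [0, 0, 0.24], "twist": 0, "hand": 0.5}, {"translation": [0, 0, 0.24], "twist": 0, "hand": 0.5}, {"translation": [0, 0, 0], "twist": 0, "hand": 0.5}, {"translation": [0, 0, 0], "twist": 0, "hand": 0.25}, {"translation": [0, 0, 0], "twist": 0, "hand": 0}, {"translation": [0, 0, 0], "twist": 0, "hand": 0}, {"translation": [0, 0, 0], "twist": 0, "hand": 0}]}}

```text
time: 16.3
tool_pos: [0.4459, -0.1344, 0.0597]
tool_rot: [0.001, 0.688, 0.726, 0.0]
contact_force: [0.4, 0.3, 3.3]
gripper_width: 0.118
grasp_force: 58.6
```

{"fn": "apply_moves", "kwargs": {"targets": [{"translation": [0, 0, -0.2], "twist": 0, "hand": 0}, {"translation": [0, 0, -0.4], "twist": 0, "hand": 0}, {"translation": [0, 0, -0.3], "twist": 0, "hand": 0}, {"translation": [0, 0, 0], "twist": 0, "hand": 0}, {"translation": [0, 0, 0], "twist": 0, "hand": 0}, {"translation": [0, 0, 0], "twist": 0, "hand": 0}]}}

```text
time: 16.9
tool_pos: [0.444, -0.1336, 0.1469]
tool_rot: [-0.001, 0.688, 0.726, -0.0]
contact_force: [-0.9, 0.2, -1.2]
gripper_width: 0.122
grasp_force: 58.6
```

Run:
```python
exec(open('s.py').read())
rows(s['tool_pos'],T(-.048,-.0006,.15),yaw(),YT,6,0)
```

```text
16.9 [ 0.444  -0.1336  0.1469] track [-92.1 175.5 146.9] yaw 0.053 F [-0.9  0.2 -1.2] 0.122 58.59891951084137
[{"translation": [0.073, 0.294, -0.005], "twist": 0.0, "hand": 0}, {"translation": [0.073, 0.294, -0.005], "twist": 0.0, "hand": 0}, {"translation": [0.073, 0.294, -0.005], "twist": 0.0, "hand": 0}, {"translation": [0.073, 0.293, -0.005], "twist": 0.0, "hand": 0}, {"translation": [0.073, 0.293, -0.005], "twist": 0.0, "hand": 0}, {"translation": [0.073, 0.293, -0.005], "twist": 0.0, "hand": 0}]
```

{"fn": "apply_moves", "kwargs": {"targets": [{"translation": [0.09, 0.29, 0], "twist": 0, "hand": 0}, {"translation": [0.09, 0.29, 0], "twist": 0, "hand": 0}, {"translation": [0.09, 0.29, 0], "twist": 0, "hand": 0}, {"translation": [0.09, 0.29, 0], "twist": 0, "hand": 0}, {"translation": [0.08, 0.29, 0], "twist": 0, "hand": 0}, {"translation": [0, 0.3, 0], "twist": 0, "hand": 0}, {"translation": [0, 0, 0], "twist": 0, "hand": 0}, {"translation": [0, 0, 0], "twist": 0, "hand": 0}]}}

```text
time: 17.7
tool_pos: [0.6163, -0.0805, 0.1459]
tool_rot: [-0.002, 0.688, 0.726, -0.001]
contact_force: [-0.1, 1.0, -1.0]
gripper_width: 0.115
grasp_force: 58.8
```

{"fn": "apply_moves", "kwargs": {"targets": [{"translation": [0, 0, 0], "twist": 0, "hand": 0}, {"translation": [0, 0, 0], "twist": 0, "hand": 0}, {"translation": [0, 0, 0], "twist": 0, "hand": 0}]}}

```text
time: 18.0
tool_pos: [0.6166, -0.081, 0.1483]
tool_rot: [-0.0, 0.688, 0.725, -0.0]
contact_force: [-0.1, -0.5, -0.1]
gripper_width: 0.118
grasp_force: 58.8
```

Run:
```python
exec(open('s.py').read())
rows(s['tool_pos'],T(-.048,-.0006,.102),yaw(),YT,4,0)
```

```text
18.0 [ 0.6166 -0.081   0.1483] track [-48.3   0.4 148.3] yaw 0.0525 F [-0.1 -0.5 -0.1] 0.118 58.77776026725769
[{"translation": [0.001, 0.002, 0.116], "twist": 0.0, "hand": 0}, {"translation": [0.001, 0.002, 0.116], "twist": 0.0, "hand": 0}, {"translation": [0.001, 0.002, 0.116], "twist": 0.0, "hand": 0}, {"translation": [0.001, 0.002, 0.116], "twist": 0.0, "hand": 0}]
```

{"fn": "apply_moves", "kwargs": {"targets": [{"translation": [0, 0.008, 0.12], "twist": 0, "hand": 0}, {"translation": [0, 0, 0.12], "twist": 0, "hand": 0}, {"translation": [0, 0, 0.12], "twist": 0, "hand": 0}, {"translation": [0, 0, 0.1], "twist": 0, "hand": 0}, {"translation": [0, 0, 0.02], "twist": 0, "hand": 0}, {"translation": [0, 0, 0], "twist": 0, "hand": 0}, {"translation": [0, 0, 0], "twist": 0, "hand": 0}]}}

```text
time: 18.7
tool_pos: [0.6185, -0.0809, 0.1007]
tool_rot: [0.0, 0.688, 0.726, 0.0]
contact_force: [0.6, 0.0, -0.8]
gripper_width: 0.124
grasp_force: 58.8
```

{"fn": "apply_moves", "kwargs": {"targets": [{"translation": [0, 0, 0.02], "twist": 0, "hand": 0}, {"translation": [0, 0, 0.02], "twist": 0, "hand": 0}, {"translation": [0, 0, 0], "twist": 0, "hand": 0}, {"translation": [0, 0, 0], "twist": 0, "hand": 0}]}}

```text
time: 19.1
tool_pos: [0.6181, -0.0808, 0.0963]
tool_rot: [0.0, 0.688, 0.726, 0.0]
contact_force: [0.4, -0.1, -0.3]
gripper_width: 0.116
grasp_force: 58.8
```

{"fn": "apply_moves", "kwargs": {"targets": [{"translation": [0, 0, 0.015], "twist": 0, "hand": 0}, {"translation": [0, 0, 0.01], "twist": 0, "hand": 0}, {"translation": [0, 0, 0], "twist": 0, "hand": 0}]}}

```text
time: 19.4
tool_pos: [0.6186, -0.0809, 0.0958]
tool_rot: [0.0, 0.688, 0.726, 0.0]
contact_force: [-3.8, 0.4, 7.3]
gripper_width: 0.116
grasp_force: 59.8
```

Floor contact. Release, lift, and check.

{"fn": "apply_moves", "kwargs": {"targets": [{"translation": [0, 0, -0.018], "twist": 0, "hand": 0}, {"translation": [0, 0, 0], "twist": 0, "hand": 0.15}, {"translation": [0, 0, 0], "twist": 0, "hand": 0.25}, {"translation": [0, 0, 0], "twist": 0, "hand": 0.4}, {"translation": [0, 0, -0.1], "twist": 0, "hand": 0.5}, {"translation": [0, 0, -0.3], "twist": 0, "hand": 0.5}, {"translation": [0, 0, -0.4], "twist": 0, "hand": 0.5}, {"translation": [0, 0, -0.2], "twist": 0, "hand": 0.5}]}}

```text
time: 20.2
tool_pos: [0.6197, -0.0811, 0.2004]
tool_rot: [0.003, 0.688, 0.726, 0.001]
contact_force: [0.1, 0.7, 0.7]
gripper_width: 0.498
grasp_force: 0.0
```

Run:
```python
exec(open('s.py').read())
save('side','s7.png')
for r in regions_of('side','brass_a'):
    v,u=np.nonzero(r['pixels']);print(round(r['score'],2),u.mean().round(1),v.mean().round(1),u.min(),u.max(),v.min(),v.max())
for x in(-.082,-.048): print([proj('side',T(x,-.0006,z)).round(1) for z in(.05,.104)])
rows(s['tool_pos'],[.6298,-.0172,.2],yaw(),YT,3,.5)
```

```text
20.2 [ 0.6197 -0.0811  0.2004] track [-48.6  -2.7 200.4] yaw 0.0531 F [0.1 0.7 0.7] 0.498 0.0
[array([333.3, 220.1]), array([334.8, 203.2])]
[array([323.1, 215.8]), array([324.3, 199.1])]
[{"translation": [0.211, 0.045, 0.001], "twist": 0.01, "hand": 0.5}, {"translation": [0.211, 0.045, 0.001], "twist": 0.01, "hand": 0.5}, {"translation": [0.211, 0.045, 0.001], "twist": 0.01, "hand": 0.5}]
```

Run:
```python
import cv2,numpy as np
im=cv2.imread('pics/s7.png');h=cv2.cvtColor(im,cv2.COLOR_BGR2HSV)
m=((h[...,0]>12)&(h[...,0]<25)&(h[...,1]>130)).astype('uint8');m[:180]=0;m[260:]=0
m[:,:310]=0;m[:,350:]=0
n,l,st,c=cv2.connectedComponentsWithStats(m)
for k in range(1,n):
    if st[k,4]>15:print(st[k],c[k].round(1))
```

```text
[310 194  28  30 268] [324.7 209.6]
```

{"fn": "apply_moves", "kwargs": {"targets": [{"translation": [0.21, 0.045, 0], "twist": 0, "hand": 0.5}, {"translation": [0.21, 0.045, 0], "twist": 0, "hand": 0.5}, {"translation": [0.21, 0.045, 0], "twist": 0, "hand": 0.5}, {"translation": [0, 0, 0], "twist": 0, "hand": 0.5}, {"translation": [0, 0, 0], "twist": 0, "hand": 0.5}, {"translation": [0, 0, 0], "twist": 0, "hand": 0.5}]}}

```text
time: 20.9
tool_pos: [0.6279, -0.0178, 0.1949]
tool_rot: [-0.0, 0.688, 0.725, -0.0]
contact_force: [-0.7, -1.0, 0.2]
gripper_width: 0.498
grasp_force: 0.0
```

Run:
```python
exec(open('s.py').read())
rows(s['tool_pos'],[.6299,-.0174,.1105],yaw(),YT,3,.5)
```

```text
20.9 [ 0.6279 -0.0178  0.1949] track [ 14.2 -14.1 194.9] yaw 0.0524 F [-0.7 -1.   0.2] 0.498 0.0
[{"translation": [0.001, 0.007, 0.281], "twist": 0.0, "hand": 0.5}, {"translation": [0.001, 0.007, 0.281], "twist": 0.0, "hand": 0.5}, {"translation": [0.001, 0.007, 0.281], "twist": 0.0, "hand": 0.5}]
```

{"fn": "apply_moves", "kwargs": {"targets": [{"translation": [0, 0.02, 0.28], "twist": 0, "hand": 0.5}, {"translation": [0, 0, 0.28], "twist": 0, "hand": 0.5}, {"translation": [0, 0, 0.28], "twist": 0, "hand": 0.5}, {"translation": [0, 0, 0], "twist": 0, "hand": 0.5}, {"translation": [0, 0, 0], "twist": 0, "hand": 0.3}, {"translation": [0, 0, 0], "twist": 0, "hand": 0}, {"translation": [0, 0, 0], "twist": 0, "hand": 0}, {"translation": [0, 0, 0], "twist": 0, "hand": 0}]}}

```text
time: 21.7
tool_pos: [0.6301, -0.0177, 0.1134]
tool_rot: [0.0, 0.688, 0.726, -0.001]
contact_force: [-4.8, -0.9, 0.8]
gripper_width: 0.188
grasp_force: 58.5
```

```bash
python3 s.py
```

```text
21.7 [ 0.6301 -0.0177  0.1134] track [ 14.2 -16.4 113.4] yaw 0.0529 F [-4.8 -0.9  0.8] 0.188 58.45603108406067
```

{"fn": "apply_moves", "kwargs": {"targets": [{"translation": [0.01, -0.01, 0], "twist": 0, "hand": 0}, {"translation": [0.01, 0, 0], "twist": 0, "hand": 0}, {"translation": [0.01, 0, 0], "twist": 0, "hand": 0}, {"translation": [0.008, 0, 0], "twist": 0, "hand": 0}, {"translation": [0, 0, 0], "twist": 0, "hand": 0}]}}

```text
time: 22.2
tool_pos: [0.6299, -0.016, 0.1135]
tool_rot: [0.003, 0.688, 0.725, -0.001]
contact_force: [-1.9, -10.4, -0.5]
gripper_width: 0.192
grasp_force: 58.6
```

{"fn": "apply_moves", "kwargs": {"targets": [{"translation": [0, -0.02, 0], "twist": 0, "hand": 0}, {"translation": [0, -0.02, 0], "twist": 0, "hand": 0}, {"translation": [0, -0.02, 0], "twist": 0, "hand": 0}, {"translation": [0, -0.02, 0], "twist": 0, "hand": 0}, {"translation": [0, 0, 0], "twist": 0, "hand": 0}]}}

```text
time: 22.7
tool_pos: [0.6223, -0.0164, 0.1135]
tool_rot: [0.003, 0.688, 0.725, -0.001]
contact_force: [0.8, -9.1, -1.6]
gripper_width: 0.192
grasp_force: 58.6
```

{"fn": "apply_moves", "kwargs": {"targets": [{"translation": [0, -0.02, 0], "twist": 0, "hand": 0}, {"translation": [0, -0.02, 0], "twist": 0, "hand": 0}, {"translation": [0, -0.02, 0], "twist": 0, "hand": 0}, {"translation": [0, 0, 0], "twist": 0, "hand": 0}]}}

```text
time: 23.1
tool_pos: [0.6163, -0.0167, 0.1135]
tool_rot: [0.003, 0.688, 0.725, -0.001]
contact_force: [-0.7, -8.3, -1.5]
gripper_width: 0.194
grasp_force: 58.6
```

{"fn": "apply_moves", "kwargs": {"targets": [{"translation": [0, -0.01, 0], "twist": 0, "hand": 0}, {"translation": [0, -0.01, 0], "twist": 0, "hand": 0}, {"translation": [0, 0, 0], "twist": 0, "hand": 0}]}}

```text
time: 23.4
tool_pos: [0.6147, -0.0168, 0.1135]
tool_rot: [0.004, 0.688, 0.725, -0.0]
contact_force: [1.2, -8.0, -2.3]
gripper_width: 0.19
grasp_force: 58.6
```

{"fn": "apply_moves", "kwargs": {"targets": [{"translation": [-0.02, -0.003, 0], "twist": 0, "hand": 0}, {"translation": [-0.02, 0, 0], "twist": 0, "hand": 0}, {"translation": [-0.02, 0, 0], "twist": 0, "hand": 0}, {"translation": [0, 0, 0], "twist": 0, "hand": 0}]}}

```text
time: 23.8
tool_pos: [0.615, -0.023, 0.1135]
tool_rot: [0.004, 0.688, 0.725, 0.0]
contact_force: [2.1, -8.0, -4.1]
gripper_width: 0.194
grasp_force: 58.6
```

{"fn": "apply_moves", "kwargs": {"targets": [{"translation": [-0.02, 0, 0], "twist": 0, "hand": 0}, {"translation": [-0.02, 0, 0], "twist": 0, "hand": 0}, {"translation": [-0.02, 0, 0], "twist": 0, "hand": 0}, {"translation": [-0.02, 0, 0], "twist": 0, "hand": 0}, {"translation": [-0.02, 0, 0], "twist": 0, "hand": 0}, {"translation": [-0.02, 0, 0], "twist": 0, "hand": 0}, {"translation": [0, 0, 0], "twist": 0, "hand": 0}]}}

```text
time: 24.5
tool_pos: [0.6156, -0.0346, 0.1135]
tool_rot: [0.003, 0.688, 0.725, 0.0]
contact_force: [2.1, -7.9, -3.4]
gripper_width: 0.189
grasp_force: 58.6
```

{"fn": "apply_moves", "kwargs": {"targets": [{"translation": [-0.01, 0, 0], "twist": 0, "hand": 0}, {"translation": [-0.01, 0, 0], "twist": 0, "hand": 0}, {"translation": [-0.01, 0, 0], "twist": 0, "hand": 0}, {"translation": [0, 0, 0], "twist": 0, "hand": 0}]}}

```text
time: 24.9
tool_pos: [0.6157, -0.0373, 0.1135]
tool_rot: [0.003, 0.688, 0.725, 0.0]
contact_force: [2.5, -7.6, -2.5]
gripper_width: 0.189
grasp_force: 58.6
```

{"fn": "apply_moves", "kwargs": {"targets": [{"translation": [-0.01, 0, 0], "twist": 0, "hand": 0}, {"translation": [-0.01, 0, 0], "twist": 0, "hand": 0}, {"translation": [-0.01, 0, 0], "twist": 0, "hand": 0}, {"translation": [0, 0, 0], "twist": 0, "hand": 0}]}}

```text
time: 25.3
tool_pos: [0.6158, -0.0396, 0.1135]
tool_rot: [0.003, 0.688, 0.725, 0.001]
contact_force: [2.6, -5.6, -0.6]
gripper_width: 0.186
grasp_force: 58.7
```

{"fn": "apply_moves", "kwargs": {"targets": [{"translation": [-0.01, 0, 0], "twist": 0, "hand": 0}, {"translation": [-0.01, 0, 0], "twist": 0, "hand": 0}, {"translation": [0, 0.005, 0], "twist": 0, "hand": 0}]}}

```text
time: 25.6
tool_pos: [0.6159, -0.0399, 0.1134]
tool_rot: [0.001, 0.688, 0.726, 0.001]
contact_force: [2.6, -0.6, 4.9]
gripper_width: 0.19
grasp_force: 59.4
```

Holding at s ≈ 56 mm = two bell diameters, spring carried by the bells. One picture before letting go.

Run:
```python
exec(open('s.py').read())
save('side','s8.png')
b=cv2.imread('pics/s8.png')[140:290,230:380]
cv2.imwrite('pics/c8.png',cv2.resize(b,(600,600),interpolation=2))
```

```text
25.6 [ 0.6159 -0.0399  0.1134] track [ -7.3  -1.1 113.4] yaw 0.053 F [ 2.6 -0.6  4.9] 0.19 59.35467839241028
```

View pics/c8.png

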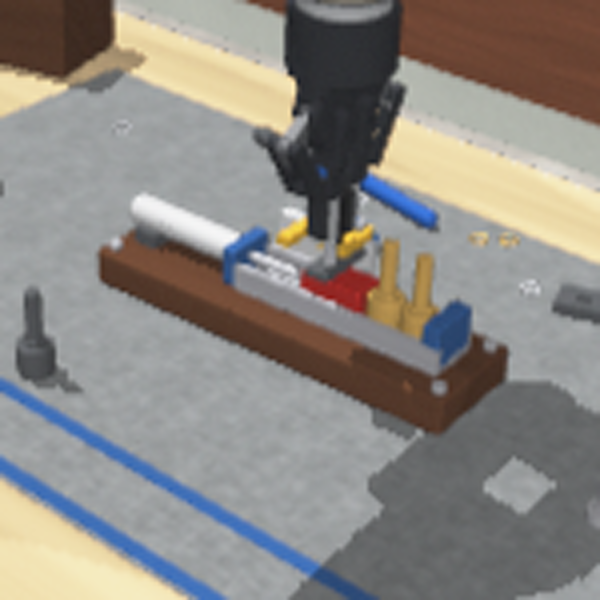

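{"fn": "apply_moves", "kwargs": {"targets": [{"translation": [0, 0, 0], "twist": 0, "hand": 0.25}, {"translation": [0, 0, 0], "twist": 0, "hand": 0.4}, {"translation": [0, 0, 0], "twist": 0, "hand": 0.5}, {"translation": [0, 0, -0.1], "twist": 0, "hand": 0.5}, {"translation": [0, 0, -0.3], "twist": 0, "hand": 0.5}, {"translation": [0, 0, -0.4], "twist": 0, "hand": 0.5}, {"translation": [0, 0, -0.4], "twist": 0, "hand": 0.5}, {"translation": [0, 0, 0], "twist": 0, "hand": 0.5}]}}

```text
time: 26.45
tool_pos: [0.6181, -0.0406, 0.2406]
tool_rot: [0.006, 0.688, 0.726, 0.004]
contact_force: [1.1, 0.1, 0.2]
gripper_width: 0.501
grasp_force: 0.0
```

Run:
```python
exec(open('s.py').read())
im=save('side','s9.png')
a=cv2.imread('pics/s8.png')[195:235,318:350].astype(int);b=cv2.imread('pics/s9.png')[195:235,318:350].astype(int)
print('change in bell area',abs(a-b).mean(),abs(a-b).max())
if abs(a-b).mean()<6: print(job_done())
```

```text
26.45 [ 0.6181 -0.0406  0.2406] track [ -8.1  -3.1 240.6] yaw 0.0532 F [1.1 0.1 0.2] 0.501 0.0
change in bell area 7.406510416666666 96
```

Run:
```python
from h import *
for f in('s8','s9'):
    im=cv2.imread(f'pics/{f}.png');h=cv2.cvtColor(im,cv2.COLOR_BGR2HSV)
    for r in(203,208,215):
        m=(h[r,318:350,0]>12)&(h[r,318:350,0]<28)&(h[r,318:350,1]>120); print(f,r,''.join('#' if k else '.' for k in m))
```

```text
s8 203 ........###.....................
s8 208 .......####.....####............
s8 215 ....##########.####.............
s9 203 ........###.....................
s9 208 .......####.....####............
s9 215 ....#########..####.............
```

The bells haven't moved, and the pixel difference came from shadows. Handing in.

```bash
python3 -c "
from plant import *
print(job_done())"
```

```text
the job is handed in; nothing more can be done
None
```

The job is handed in at about 26.5 s: both brass bells stand upright in the channel, held tight against the blue end stop by the follower. I eased it forward by hand and let go, and pictures before and after showed the bells had not moved.

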